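Tuck the lid of a coil box under its lap plate and hold it pressed shut

TASK

Close the coil box: pick up the loose metal lid by its grip bar, slide one edge of it in under the hinged lap plate without lifting that plate, so that the lid's other edge comes level with the open end wall of the box and its sides lie square on the rim. Press the lid down against the sprung pin until it lies flat on the rim all round, and finish while still holding it pressed down; leave the carton, the tape roll and the solder reel where they are.

Things in the scene. Friction and masses are not known exactly. Their poses are not given: they have to be found in the camera images.
- coil_box: Grey open-topped steel box, fixed to the bench, 200 mm long (its x), 120 mm wide (its y), flat rim 70 mm above its underside. Origin: centre of the underside; z up. The rim is a flange 14 mm wide. The half of the box from x = +8 mm to x = +100 mm is overhung by the hinged lap plate; the other half, down to the open end wall at x = -100 mm, is open, with wound coils inside, all below the rim.
- lap_lip (a point): Middle of the free edge of the lap plate while it lies down (fixed to the box, does not follow the plate): x = +8 mm, y = 0, z = 85 mm in the box's frame. The lap plate is a 3 mm steel sheet 116 mm wide whose flat underside is 15 mm above the rim; its last 10 mm turn up slightly as a lead-in. Between plate and rim nothing is in the way from x = +8 to +49 mm. Axes as the box's.
- lap_plate (a joint): Hinge of the lap plate at the covered end of the box (89 mm behind its free edge): 0 = lying down, grows as it is lifted (rad). It turns freely and is held down only by its weight (0.12 kg).
- lid_seat (a point): Where the centre of the lid's underside belongs: on the level of the rim, x = -35 mm, y = 0, z = 70 mm in the box's frame, so that the lid runs from the open end wall (x = -100 mm) to x = +30 mm, 22 mm under the lap plate. Axes as the box's.
- pin (a joint): Sprung steel pin, 8 mm across, standing in the box at x = -60 mm, y = 0; its tip is 5 mm above the rim when free. Value: how far it is pressed down (m), 0 = free, 0.005 = flush with the rim. Takes 2.5 N to start and 5 N to be flush; it pushes the lid up again when the lid is let go. About 8 N down on the grip bar lays the lid flat; more does no harm up to 25 N.
- lid: Loose aluminium lid, about 0.17 kg: flat plate 130 mm (its x) by 110 mm (its y), 5 mm thick, with an upright grip bar across its middle. The same after half a turn: either 110 mm edge may go under. Origin: centre of its underside; z up. Lies flat on the bench.
- lid_grip (a point): Centre of the lid's grip bar, 20 mm above the lid's underside. The bar is 14 mm thick (along lid x), 60 mm long (along lid y), and rises from 5 to 35 mm above the lid's underside. Pinch it across its 14 mm. Axes as the lid's.
- small_carton: Small cardboard carton 67x78x74 mm, to be left alone. Origin: centre of its underside.
- tape_roll: Roll of yellow tape 64 mm across, 18 mm high, to be left alone. Origin: centre of its underside.
- solder_reel: Reel of solder wire 58x76x53 mm, to be left alone. Origin: centre of its underside.

How it is judged:
By the outcome, as a careful person would: the job done as asked, in the order asked, and still so for the second after the job is handed in, while the arm keeps its last pose, push and grip.
It also fails if it takes over 38 s, if anything falls off the work surface, if the arm or the gripper's body presses on something with over 40 N, if the wrist force passes 120 N, or if a joint passes its speed limit or range.

ROBOT

A 7-joint arm with a two-finger parallel gripper is mounted at the origin on a cart in front of the work surface, level with it; the furniture and walls round the work are solid. World frame = base frame: x ahead of the robot, y to its left, z up, the work surface at z = 0. Lengths are in m, angles in rad, forces in N, time in s.
With the tool pointing down it reaches from about 0.4 to 0.85 m from the base axis. Payload 4.5 kg.
Tool frame: the origin (TCP) lies at the very end of the fingers, on their centre line; the grasp point (between the pads) lies 19 mm behind it (tcp_to_grasp is the z of the grasp point in the tool frame, in m); z points along the fingers, y is the line along which they close (so a half turn about z gives the same grasp; the last joint's range is limited). The gripper opens to 88 mm and grips with 3 to 60 N. Pads are 18 mm wide; open, the fingers measure 123 mm over their backs; the gripper's body (75 mm by 187 mm) begins 45 mm behind the grasp point.
Start: joints at [-1.28, 0.689, -0.195, 1.565, 0.157, 0.902, -0.215], TCP at [0.159, 0.605, 0.239] pointing down, gripper open.
Joint ranges: [-3.01, 3.01], [-0.46, 2.08], [-1.47, 1.51], [0.13, 2.56], [-1, 4.14], [0.04, 2.09], [-2.66, 2.66]. Speed limits (rad/s): [2.57, 2.57, 3.14, 3.14, 3.14, 3.14, 3.14].

INTERFACE

Orientations are given as a unit quaternion [x, y, z, w].
In Python, from plant import * gives the robot as it stands. The module is installed in compiled form; this text tells all that it offers.
- The arm moves only by the shell command python3 -m jog 'ROWS' [OPENING] [FORCE]. ROWS is JSON, a list that holds one entry, the list of rows, each a list of 6 numbers: the shift along the tool's x, y, z in m, then the turn, a rotation vector about the tool's x, y, z in rad. In form: [[[dx, dy, dz, ax, ay, az], ...]]. A call has 1 to 12 rows; each row shifts and turns the commanded pose from where the row before left it, along the tool's axes as they then stand; what a row does not reach is not made up. A row lasts 1/8 s, in which the tool goes at most 62.5 mm and 10.7 degrees, less where a joint would pass 70% of its speed; a pose out of reach is approached as far as the arm can. A call with a gripper value outside its range is refused whole. OPENING is the finger opening in m, from 0 to 0.0881, set as the call begins (- or left out, the last holds). The fingers move at their own pace and stop on an object; FORCE is the grip in N (left out, the last holds). Time passes only in rows, so rows that do not move let the fingers close. It gives the time, the measured TCP pose, the force, the opening and the grip force at its end, in the units of the state.
- get_state(): the state, without advancing time (a new reading comes with each control period).
- snapshot(name): name is "side" or "top"; returns a dict with "frame" (420x560x3 uint8, red, green, blue), "mtx" (3x3 intrinsics, pixels), "xyz" and "orientation" of the camera in the world. Camera axes: x right, y down, z forward; pixel columns grow to the right and rows downward; lengths in m; the calibration is good to about 2 mm. A picture is of the moment at which its call begins. There is no depth.
- finish_job(): hands the job in; it is judged then, once.
The state is a dict: "clock": time; "q": joint angles; "qd": joint speeds; "joint_torque": joint torques, N m; "tool_pos": TCP position; "eef_rot": TCP orientation; "contact_force": force on the tool from outside, world axes, zero at the start; "moment": the same for the moment, N m; "opening": opening from 0.0 (shut) to 1.0 (fully open); "finger_force": force on a finger pad.
Only numpy, scipy, OpenCV 4.12 (cv2) and the standard library are available. Lean on these libraries where they do the work, as an engineer would, in place of code of your own. Each camera call takes 0.05 s, during which the arm holds its last target. There are 200 camera calls.

## Working session

There is one attempt and no reset: what is moved stays moved. The work goes in short steps, Python scripts to look and compute and a shell command to move; the robot and the scene stay as the last step left them, time stands still between calls to the robot, and variables do not carry over. Pictures are saved under pics/ and viewed, at most 13 in all, crops included, and the job is handed in when it is done.

```bash
mkdir -p pics; cat > h.py <<'E'
from plant import *
import numpy as np, cv2
from scipy.spatial.transform import Rotation as R
def snap(n,f=None):
    s=snapshot(n)
    if f: cv2.imwrite('pics/'+f,cv2.cvtColor(s['frame'],cv2.COLOR_RGB2BGR))
    return s
def ray(s,uv):
    uv=np.atleast_2d(uv).astype(float)
    d=np.c_[uv,np.ones(len(uv))]@np.linalg.inv(s['mtx']).T
    return d@R.from_quat(s['orientation']).as_matrix().T
def onz(s,uv,z):
    d=ray(s,uv);c=np.array(s['xyz']);return c+d*((z-c[2])/d[:,2])[:,None]
def proj(s,p):
    p=(np.atleast_2d(p)-s['xyz'])@R.from_quat(s['orientation']).as_matrix()@np.array(s['mtx']).T
    return p[:,:2]/p[:,2:]
E
python3 - <<'E'
from h import *
for n in('top','side'):
    s=snap(n,n+'0.png');print(n,s['xyz'],R.from_quat(s['orientation']).as_matrix().round(3).tolist(),s['mtx'])
print(get_state())
E
```

```text
top [ 0.40777369 -0.08028674  1.09709001] [[0.184, -0.961, 0.207], [-0.983, -0.18, 0.036], [0.003, -0.21, -0.978]] [[406.60418964   0.         275.79747942]
 [  0.         406.60418964 207.81108538]
 [  0.           0.           1.        ]]
side [0.31348033 0.85254474 0.48163981] [[-0.951, -0.13, 0.28], [-0.308, 0.354, -0.883], [0.016, -0.926, -0.377]] [[430.44015328   0.         288.76109462]
 [  0.         430.44015328 211.28523549]
 [  0.           0.           1.        ]]
{'clock': 0.1, 'q': array([-1.28018408,  0.68988371, -0.19451121,  1.56620424,  0.15733782,
        0.90249113, -0.21511825]), 'qd': array([-0.00133487, -0.00295068,  0.00097518, -0.00228002,  0.00039144,
       -0.00024449, -0.00062794]), 'joint_torque': array([-3.07631999e-03, -5.28509331e+01, -1.27148386e+00, -1.53839189e+01,
       -5.25794306e-02,  1.98325979e-03,  4.63708739e-05]), 'tool_pos': array([0.15866579, 0.6039625 , 0.23800979]), 'eef_rot': array([ 1.28018664e-01,  9.91771439e-01, -7.95973301e-04, -2.70134352e-05]), 'contact_force': array([-0.2846529 , -0.1506583 , -0.82981795]), 'moment': array([-0.01647197, -0.00635595,  0.00272623]), 'finger_force': 0.0, 'opening': 0.9997686573330431}
```

View pics/top0.png

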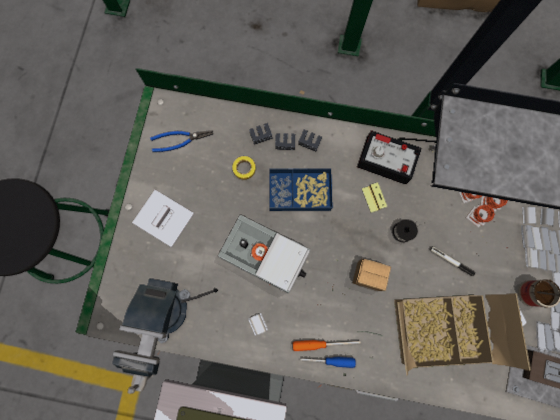

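View pics/side0.png

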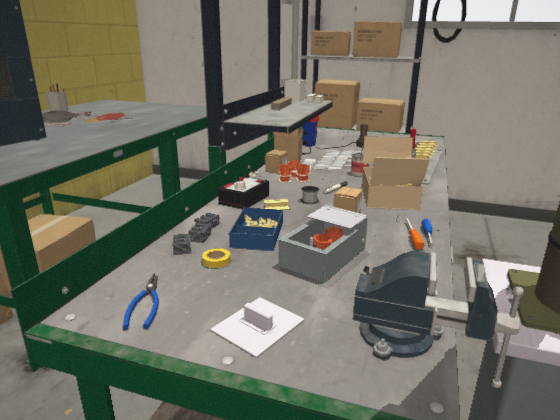

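The top view shows the lid at about (163,217) with its bar, and the box at about (265,253). The white lap plate is at the box's right end (283,262) and its open end is at about (232,238). The side view agrees: lid at (258,323), box at (323,243).

```bash
python3 - <<'E'
from h import *
s=snap('top');f=s['frame'];hsv=cv2.cvtColor(f,cv2.COLOR_RGB2HSV)
m=((hsv[...,2]>185)&(hsv[...,1]<40)).astype(np.uint8)
cs,_=cv2.findContours(m,cv2.RETR_EXTERNAL,cv2.CHAIN_APPROX_NONE)
for c in cs:
    r=cv2.minAreaRect(c)
    if cv2.contourArea(c)<300 or r[0][0]>340 or r[0][1]>300: continue
    z=.005 if r[0][0]<200 else .088
    b=cv2.boxPoints(r);P=onz(s,b,z)[:,:2]
    print(r,'\n',b.round(1).tolist(),'\n',P.round(4).tolist(),P.mean(0),[np.linalg.norm(P[i]-P[i-1]).round(4) for i in range(4)],
     [np.degrees(np.arctan2(*(P[i]-P[i-1])[::-1])).round(1) for i in range(4)])
crop=f[175:305,120:320];cv2.imwrite('pics/crop0.png',cv2.cvtColor(cv2.resize(crop,None,fx=4,fy=4,interpolation=cv2.INTER_CUBIC),cv2.COLOR_RGB2BGR))
E
```

```text
((281.5000305175781, 261.5000305175781), (33.541019439697266, 46.0629997253418), 26.56505012512207) 
 [[256.20001220703125, 274.6000061035156], [276.79998779296875, 233.39999389648438], [306.79998779296875, 248.39999389648438], [286.20001220703125, 289.6000061035156]] 
 [[0.4482, -0.0271], [0.5577, -0.0581], [0.5345, -0.1383], [0.4262, -0.1058]] [ 0.49164917 -0.08232381] [np.float64(0.0817), np.float64(0.1138), np.float64(0.0835), np.float64(0.113)] [np.float64(74.4), np.float64(-15.8), np.float64(-106.2), np.float64(163.3)]
((162.539306640625, 217.33706665039062), (46.21590042114258, 40.27991485595703), 32.00538635253906) 
 [[132.3000030517578, 222.1999969482422], [153.60000610351562, 188.0], [192.8000030517578, 212.5], [171.5, 246.6999969482422]] 
 [[0.5279, 0.3363], [0.632, 0.3029], [0.5844, 0.1804], [0.4824, 0.2157]] [0.55668698 0.25881203] [np.float64(0.1289), np.float64(0.1094), np.float64(0.1313), np.float64(0.1079)] [np.float64(69.4), np.float64(-17.8), np.float64(-111.2), np.float64(160.9)]
```

View pics/crop0.png

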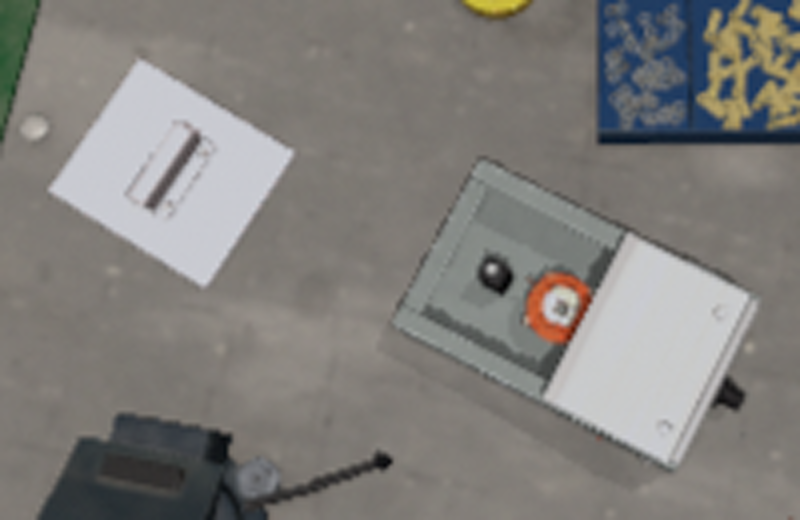

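The crop shows the lid bar centred at crop (170,170), the box's open-end corners at (482,157) and (393,322), and the lap's free edge from (627,232) to (543,398). The lid and lap sizes come out right (130x109 mm, and 113 mm against 116).

```bash
cat >> h.py <<'E'
def rows(target,heading=None):
    "tool-frame shift to world target, and turn about tool z for the closing line at heading deg"
    st=get_state();T=R.from_quat(st['eef_rot']);d=np.array(target)-st['tool_pos']
    M=T.as_matrix();h=np.degrees(np.arctan2(M[1,1],M[0,1]))
    print('tcp',st['tool_pos'].round(4),'yhead',h.round(2),'tilt z',M[:,2].round(4),'shift mm',(T.inv().apply(d)*1000).round(1),
      'turn z deg',None if heading is None else -((heading-h+90)%180-90))
E
python3 - <<'E'
from h import *
s=snap('top')
k=lambda *p:[(120+(x+.5)/4-.5,175+(y+.5)/4-.5) for x,y in p]
A=onz(s,k((482,157),(393,322)),.07)[:,:2];B=onz(s,k((627,232),(543,398)),.0885)[:,:2]
for Q in(A,B):print(Q.round(4),np.linalg.norm(Q[0]-Q[1]),np.degrees(np.arctan2(*(Q[0]-Q[1])[::-1])))
d=B.mean(0)-A.mean(0);print('open mid',A.mean(0),'lip mid',B.mean(0),np.linalg.norm(d),np.degrees(np.arctan2(d[1],d[0])))
rows([.557,.259,.12],70.2)
E
```

```text
[[0.5929 0.0444]
 [0.4787 0.0781]] 0.11900596336054482 -16.44544859850697
[[ 0.5594 -0.0567]
 [ 0.4489 -0.0249]] 0.11490197435164756 -16.040008350307865
open mid [0.53579274 0.06128282] lip mid [ 0.50414791 -0.04080333] 0.10687832712661942 -107.22247788295492
tcp [0.1587 0.6041 0.2382] yhead 75.29 tilt z [-2.0e-04 -1.1e-03 -1.0e+00] shift mm [-472.9 -232.5  118.5] turn z deg 5.085851865312648
```

```bash
python3 -m jog '[[[-0.043,-0.021,0,0,0,0],[-0.043,-0.021,0,0,0,0],[-0.043,-0.021,0,0,0,0],[-0.043,-0.021,0,0,0,0],[-0.043,-0.021,0,0,0,0],[-0.043,-0.021,0,0,0,0],[-0.043,-0.021,0.01,0,0,0],[-0.043,-0.021,0.02,0,0,0],[-0.043,-0.021,0.03,0,0,0],[-0.043,-0.021,0.03,0,0,0],[-0.043,-0.022,0.03,0,0,0],[0,0,0,0,0,0.089]]]' 0.06; python3 - <<'E'
from h import *
rows([.557,.259,.008],70.2)
s=snap('top','top1.png');print(proj(s,[[.557,.259,.03]]))
E
```

```text
clock: 1.7
tool_pos: [0.5596, 0.2535, 0.1157]
eef_rot: [0.177, 0.984, -0.003, -0.001]
contact_force: [-0.2, -0.3, 0.1]
opening: 0.681
finger_force: 0.0
tcp [0.5596 0.2535 0.1157] yhead 69.59 tilt z [-0.0021 -0.0056 -1.    ] shift mm [  4.3   5.  107.7] turn z deg -0.6106686618960566
[[159.95346124 215.22093871]]
```

View pics/top1.png

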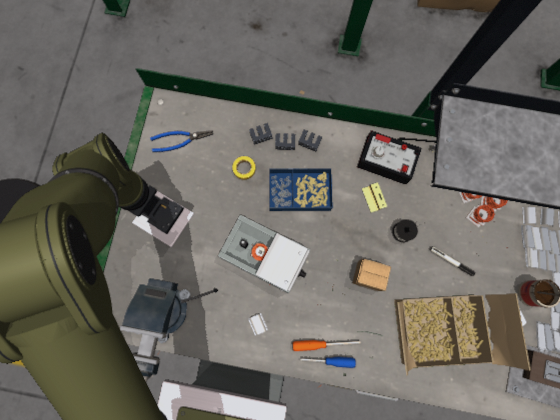

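The top view shows the gripper over the lid at (165,212) and the box clear. Next I descend with small corrections.

```bash
python3 -m jog '[[[0.004,0.005,0.03,0,0,-0.01],[0,0,0.03,0,0,0],[0,0,0.02,0,0,0],[0,0,0,0,0,0]]]'; python3 - <<'E'
from h import *
rows([.557,.259,.008],70.2)
s=snap('side');cv2.imwrite('pics/s1.png',cv2.cvtColor(cv2.resize(s['frame'][220:380,160:360],None,fx=3,fy=3),cv2.COLOR_RGB2BGR))
E
```

```text
clock: 2.25
tool_pos: [0.5542, 0.2659, 0.0376]
eef_rot: [0.167, 0.986, -0.001, -0.001]
contact_force: [-0.5, 0.6, 0.3]
opening: 0.677
finger_force: 0.0
tcp [0.5542 0.2659 0.0376] yhead 70.82 tilt z [-0.0023 -0.0011 -1.    ] shift mm [-5.  -5.6 29.6] turn z deg 0.623622544688132
```

View pics/s1.png

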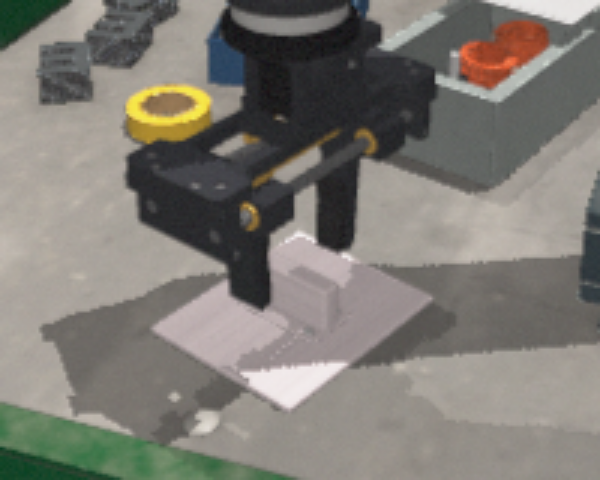

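The bar at (310,295) lies between the fingers, at (250,290) and (335,235), and is square to them.

```bash
python3 -m jog '[[[-0.005,-0.006,0,0,0,0.01],[0,0,0.015,0,0,0],[0,0,0.014,0,0,0],[0,0,0,0,0,0],[0,0,0,0,0,0]]]'; python3 -m jog '[[[0,0,0,0,0,0],[0,0,0,0,0,0],[0,0,0,0,0,0],[0,0,0,0,0,0],[0,0,0,0,0,0],[0,0,0,0,0,0]]]' 0.0 45; python3 - <<'E'
from h import *
rows([.557,.259,.008],70.2)
E
```

```text
clock: 2.92
tool_pos: [0.5578, 0.259, 0.0095]
eef_rot: [0.172, 0.985, 0.0, -0.0]
contact_force: [-0.1, -0.8, -0.1]
opening: 0.678
finger_force: 0.0
clock: 3.68
tool_pos: [0.558, 0.2588, 0.0098]
eef_rot: [0.172, 0.985, 0.0, 0.0]
contact_force: [0.6, 0.2, 1.1]
opening: 0.152
finger_force: 45.0
tcp [0.558  0.2588 0.0098] yhead 70.19 tilt z [ 1.e-04  1.e-04 -1.e+00] shift mm [ 1.  -0.2  1.8] turn z deg -0.005668787476096782
```

```bash
python3 -m jog '[[[0,0,-0.02,0,0,0],[0,0,-0.05,0,0,0],[0,0,-0.05,0,0,0],[0,0,0,0,0,0],[0,0,0,0,0,0]]]'; python3 - <<'E'
from h import *
rows([.537,.067,.13],73.6)
E
```

```text
clock: 4.3
tool_pos: [0.5575, 0.2583, 0.1299]
eef_rot: [0.172, 0.985, -0.0, -0.0]
contact_force: [-0.3, -0.2, -2.4]
opening: 0.157
finger_force: 45.0
tcp [0.5575 0.2583 0.1299] yhead 70.18 tilt z [-5.e-04 -5.e-04 -1.e+00] shift mm [ -45.6 -186.9   -0. ] turn z deg -3.417837273515474
```

```bash
python3 -m jog '[[[-0.006,-0.026,0,0,0,0],[-0.008,-0.032,0,0,0,0],[-0.008,-0.032,0,0,0,0],[-0.008,-0.032,0,0,0,0],[-0.008,-0.032,0,0,0,0],[-0.008,-0.032,0,0,0,0],[0,0,0,0,0,-0.06],[0,0,0,0,0,0],[0,0,0,0,0,0],[0,0,0,0,0,0]]]'; python3 - <<'E'
from h import *
rows([.537,.067,.13],73.6)
for n in('top','side'):
    s=snap(n);u,v=proj(s,[[.53,.04,.09]])[0].astype(int);print(n,u,v)
    cv2.imwrite('pics/%s2.png'%n,cv2.cvtColor(cv2.resize(s['frame'][max(v-70,0):v+70,u-90:u+90],None,fx=4,fy=4,interpolation=cv2.INTER_CUBIC),cv2.COLOR_RGB2BGR))
E
```

```text
clock: 5.55
tool_pos: [0.538, 0.0688, 0.1294]
eef_rot: [0.142, 0.99, 0.0, -0.0]
contact_force: [0.5, 0.1, -1.6]
opening: 0.151
finger_force: 45.0
tcp [0.538  0.0688 0.1294] yhead 73.66 tilt z [-6.e-04  2.e-04 -1.e+00] shift mm [ 0.4 -2.  -0.6] turn z deg 0.05836385576931491
top 236 236
side 306 233
```

View pics/top2.png

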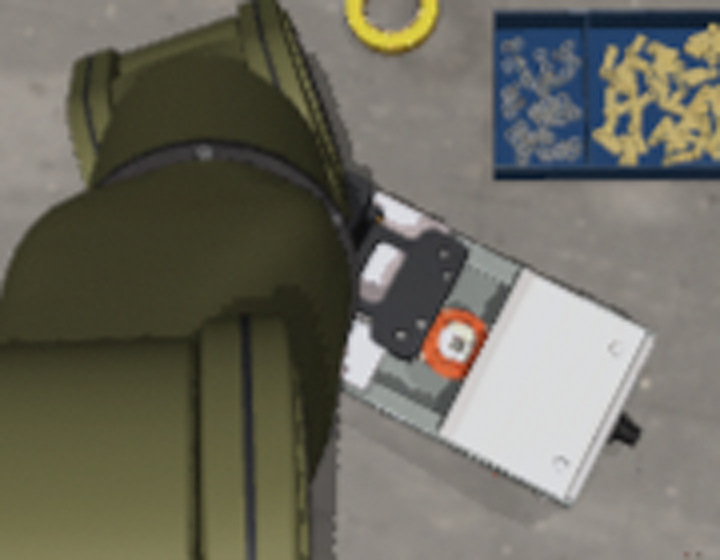

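View pics/side2.png

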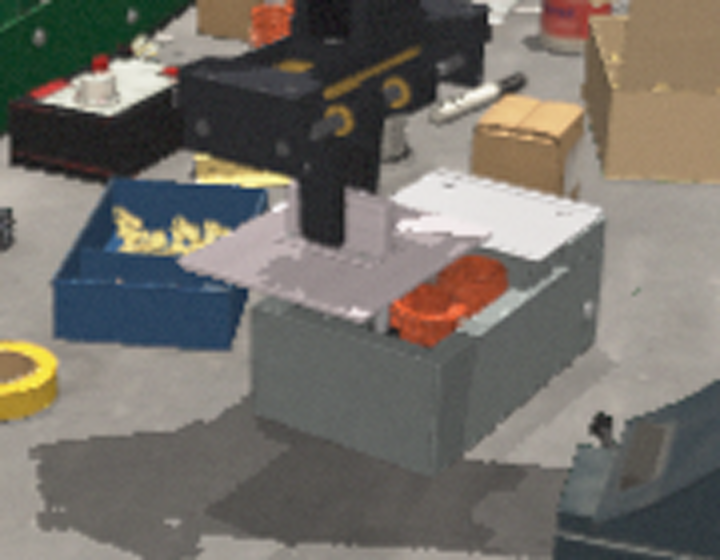

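The top crop shows the arm over the lid, with the lap edge and box visible. The side crop shows the lid level over the open end, with corners at (365,318), (180,260) and (490,235) and box rim corners at (440,357) and (253,303). I'll check these against my pose estimates.

```bash
python3 - <<'E'
from h import *
s=snap('side');st=get_state();p=st['tool_pos']
k=lambda *q:np.array([(216+(x+.5)/4-.5,163+(y+.5)/4-.5) for x,y in q])
h=np.radians(-106.4);ex=np.array([np.cos(h),np.sin(h)]);ey=np.array([-ex[1],ex[0]])
seat=np.array([.517,-.0005])
for nm,uv,z,l in(('lid',k((365,318),(180,260),(490,235)),p[2]-.0098+.003,[(-65,55),(-65,-55),(65,55)]),('box',k((440,357),(253,303)),.07,[(-65,60),(-65,-60)])):
    P=onz(s,uv,z)[:,:2]
    c=p[:2] if nm=='lid' else seat
    for q,t in zip(P,l): print(nm,t,'meas mm',(1000*np.array([(q-c)@ex,(q-c)@ey])).round(1))
# refine via mask: light lid corners
f=s['frame'][200:270,250:350];print(p)
E
```

```text
lid (-65, 55) meas mm [-64.5 -58.4]
lid (-65, -55) meas mm [-63.7  52.2]
lid (65, 55) meas mm [ 57.8 -59.1]
box (-65, 60) meas mm [-60.4 -57.4]
box (-65, -60) meas mm [-65.4  57.7]
[0.53813973 0.06855248 0.12964678]
```

```bash
python3 - <<'E'
from h import *
h=np.radians(-106.3);ex=np.array([np.cos(h),np.sin(h)])
t=np.array([.519,-.001])
for d in(.065,.03,0): rows([*(t-d*ex),.087],73.7)
E
```

```text
tcp [0.5381 0.0686 0.1296] yhead 73.65 tilt z [-1.e-04  1.e-04 -1.e+00] shift mm [-1.2 -7.1 42.6] turn z deg -0.04876395988489435
tcp [0.5381 0.0686 0.1296] yhead 73.65 tilt z [-1.e-04  1.e-04 -1.e+00] shift mm [ -1.2 -42.1  42.6] turn z deg -0.04876395988489435
tcp [0.5381 0.0686 0.1296] yhead 73.65 tilt z [-1.e-04  1.e-04 -1.e+00] shift mm [ -1.2 -72.1  42.6] turn z deg -0.04876395988489435
```

```bash
python3 -m jog '[[[-0.001,0,0.02,0,0,0],[0,0,0.018,0,0,0],[0,0,0.0045,0,0,0],[0,-0.015,0,0,0,0],[0,-0.015,0,0,0,0],[0,-0.01,0,0,0,0],[0,0,0,0,0,0],[0,0,0,0,0,0],[0,0,0,0,0,0]]]'; python3 - <<'E'
from h import *
rows([.519,-.001,.087],73.7)
for n in('side',):
    s=snap(n);u,v=proj(s,[[.53,.02,.08]])[0].astype(int);print(n,u,v)
    cv2.imwrite('pics/%s3.png'%n,cv2.cvtColor(cv2.resize(s['frame'][v-50:v+50,u-65:u+65],None,fx=6,fy=6,interpolation=cv2.INTER_CUBIC),cv2.COLOR_RGB2BGR))
E
```

```text
clock: 6.82
tool_pos: [0.5282, 0.0303, 0.0873]
eef_rot: [0.142, 0.99, 0.0, 0.0]
contact_force: [0.5, 0.2, -2.0]
opening: 0.156
finger_force: 45.0
tcp [0.5282 0.0303 0.0873] yhead 73.68 tilt z [ 5.e-04  7.e-04 -1.e+00] shift mm [ -0.  -32.6   0.3] turn z deg -0.016557992568849045
side 308 233
```

View pics/side3.png

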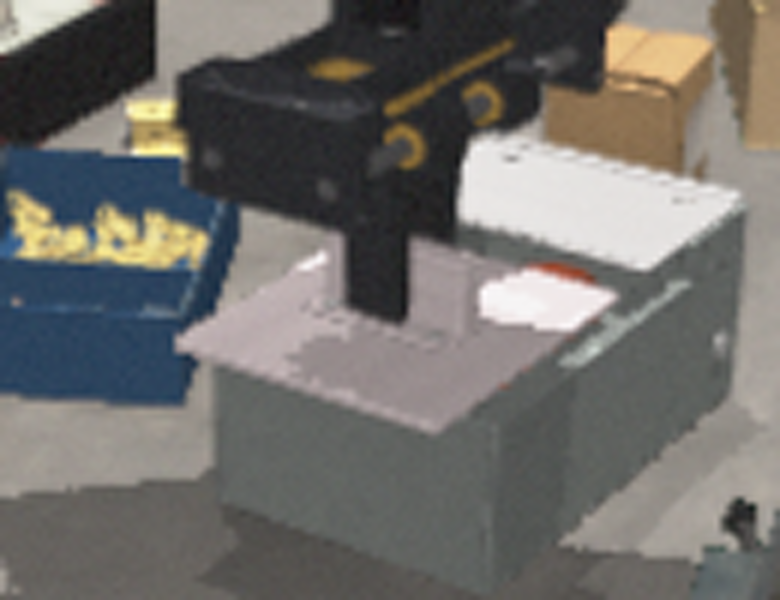

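The lid is level. Its right edge runs (437,430)→(618,297) and its rear edge (437,430)→(177,342). The lap's right side runs (648,268)→(742,207), and the box corner is at (495,425).

```bash
python3 - <<'E'
from h import *
s=snap('side');p=get_state()['tool_pos']
k=lambda *q:np.array([(243+(x+.5)/6-.5,183+(y+.5)/6-.5) for x,y in q])
h=np.radians(-106.3);ex=np.array([np.cos(h),np.sin(h)]);ey=np.array([-ex[1],ex[0]])
seat=np.array([.517,-.0005])
for nm,uv,z in(('lid rear-right, rear-left, front-right',k((437,431),(177,343),(618,298)),.0795),('box corner, expect -65,-60',k((495,425)),.07),('lap free right, hinge right: expect 43,-58 / ',k((648,268),(742,207)),.087)):
    P=onz(s,uv,z)[:,:2]
    for q in P: print(nm,'mm from seat',(1000*np.array([(q-seat)@ex,(q-seat)@ey])).round(1))
print('tcp',(1000*np.array([(p[:2]-seat)@ex,(p[:2]-seat)@ey])).round(1))
E
```

```text
lid rear-right, rear-left, front-right mm from seat [-98.2 -54.9]
lid rear-right, rear-left, front-right mm from seat [-95.4  54.3]
lid rear-right, rear-left, front-right mm from seat [ 31.7 -55.2]
box corner, expect -65,-60 mm from seat [-67.1 -59.8]
lap free right, hinge right: expect 43,-58 /  mm from seat [ 47.4 -59. ]
lap free right, hinge right: expect 43,-58 /  mm from seat [122.6 -62.5]
tcp [-32.5   2. ]
```

```bash
python3 -m jog '[[[0,-0.008,0,0,0,0],[0,-0.008,0,0,0,0],[0,-0.008,0,0,0,0],[0,-0.007,0,0,0,0],[0,0,0,0,0,0],[0,0,0,0,0,0],[0,0,0,0,0,0]]]'; python3 - <<'E'
from h import *
rows([.519,-.001,.087],73.7)
for n in('side',):
    s=snap(n);u,v=308,233
    cv2.imwrite('pics/%s4.png'%n,cv2.cvtColor(cv2.resize(s['frame'][v-50:v+50,u-65:u+65],None,fx=6,fy=6,interpolation=cv2.INTER_CUBIC),cv2.COLOR_RGB2BGR))
E
```

```text
clock: 7.8
tool_pos: [0.5193, 0.0003, 0.0872]
eef_rot: [0.142, 0.99, 0.0, 0.0]
contact_force: [-1.0, 0.2, -1.8]
opening: 0.154
finger_force: 45.0
tcp [5.193e-01 3.000e-04 8.720e-02] yhead 73.66 tilt z [ 2.e-04  5.e-04 -1.e+00] shift mm [-0.1 -1.3  0.2] turn z deg -0.040296491914872945
```

View pics/side4.png

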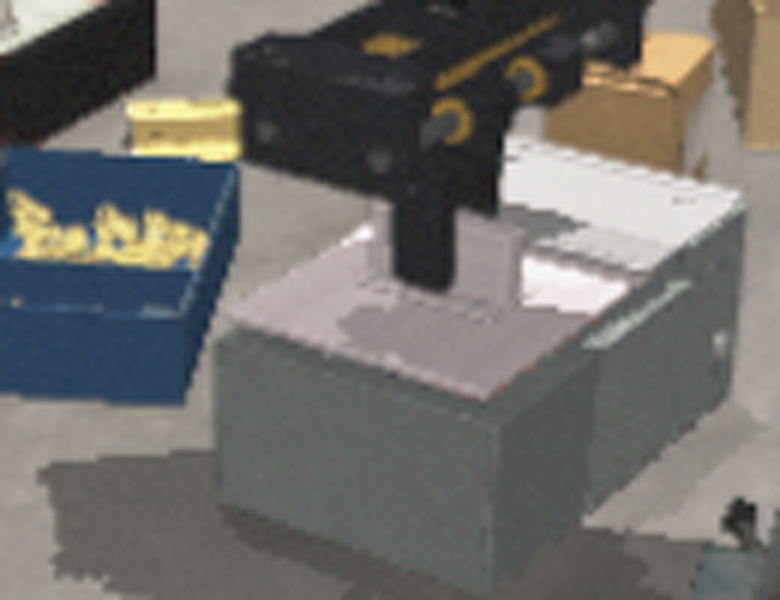

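The lap plate is unmoved (corner still at (648,268)) and the lid's front is beneath it. The lid's rear edge runs (222,317)→(487,400), just above the box end rim (215,335)→(495,425).

```bash
python3 - <<'E'
from h import *
s=snap('side');p=get_state()['tool_pos']
k=lambda *q:np.array([(243+(x+.5)/6-.5,183+(y+.5)/6-.5) for x,y in q])
h=np.radians(-106.3);ex=np.array([np.cos(h),np.sin(h)]);ey=np.array([-ex[1],ex[0]])
seat=np.array([.517,-.0005])
for nm,uv,z in(('lid rear',k((487,400),(222,318)),.0795),('box corner',k((495,425),(215,336)),.07)):
    for q in onz(s,uv,z)[:,:2]: print(nm,(1000*np.array([(q-seat)@ex,(q-seat)@ey])).round(1))
# vertical profiles across the rear edge, at box lateral y=-30,0,30
g=cv2.cvtColor(s['frame'],cv2.COLOR_RGB2GRAY).astype(int)
for y in(-35,0,35):
    b=proj(s,[[*(seat-.065*ex+y/1e3*ey),.07]])[0];u=int(round(b[0]));v=int(round(b[1]))
    print(y,b.round(2),'rows from',v-9,g[v-9:v+8,u])
E
```

```text
lid rear [-68.8 -57.1]
lid rear [-69.1  53.3]
box corner [-67.1 -59.8]
box corner [-66.7  58.1]
-35 [315.24 249.77] rows from 241 [142 145 143 149 162 153 111  93  93  94 104  97  99  97  96  97  95]
0 [301.11 245.32] rows from 236 [141 142 147 151 146 163 138  91  92  94 100  96  97  97  97  99  98]
35 [287.54 241.03] rows from 232 [179 177 178 176 170 164 136  85  90  93 105  98  98 100 101  98 100]
```

```bash
python3 -m jog '[[[-0.001,-0.002,0,0,0,0],[0,0,0,0,0,0],[0,0,0.002,0,0,0],[0,0,0.002,0,0,0],[0,0,0.002,0,0,0],[0,0,0.0015,0,0,0],[0,0,0,0,0,0],[0,0,0,0,0,0]]]' - 58; python3 - <<'E'
from h import *
rows([.519,-.001,.0798],73.7)
E
```

```text
clock: 8.9
tool_pos: [0.5197, -0.0024, 0.0798]
eef_rot: [0.142, 0.99, 0.0, 0.0]
contact_force: [-1.1, -0.4, 3.7]
opening: 0.154
finger_force: 58.0
tcp [ 0.5197 -0.0024  0.0798] yhead 73.62 tilt z [ 4.e-04  1.e-04 -1.e+00] shift mm [1.1 1.2 0. ] turn z deg -0.07709165205598367
```

```bash
python3 -m jog '[[[0,0,0.001,0,0,0],[0,0,0,0,0,0],[0,0,0,0,0,0]]]'; python3 - <<'E'
from h import *
rows([.519,-.001,.0798],73.7);print(get_state()['contact_force'],get_state()['moment'])
s=snap('side');u,v=308,233
cv2.imwrite('pics/side5.png',cv2.cvtColor(cv2.resize(s['frame'][v-50:v+50,u-65:u+65],None,fx=6,fy=6,interpolation=cv2.INTER_CUBIC),cv2.COLOR_RGB2BGR))
h=np.radians(-106.3);ex=np.array([np.cos(h),np.sin(h)]);ey=np.array([-ex[1],ex[0]]);seat=np.array([.517,-.0005])
g=cv2.cvtColor(s['frame'],cv2.COLOR_RGB2GRAY).astype(int)
for y in(-35,0,35):
    b=proj(s,[[*(seat-.065*ex+y/1e3*ey),.07]])[0];u=int(round(b[0]));v=int(round(b[1]))
    print(y,b.round(2),'rows from',v-9,g[v-9:v+8,u])
E
```

```text
clock: 9.28
tool_pos: [0.5197, -0.0024, 0.0797]
eef_rot: [0.142, 0.99, -0.0, 0.0]
contact_force: [-1.9, 0.2, 12.2]
opening: 0.153
finger_force: 58.0
tcp [ 0.5197 -0.0024  0.0797] yhead 73.63 tilt z [ 9.e-04 -2.e-04 -1.e+00] shift mm [ 1.1  1.2 -0.1] turn z deg -0.0724927914022544
[-1.92383675  0.15425341 12.16045202] [-0.04202733  0.46071236  0.00516054]
-35 [315.24 249.77] rows from 241 [141 142 143 144 143 142 152 169 147  95 106  97  97  98  97  95  97]
0 [301.11 245.32] rows from 236 [179 175 152 142 144 152 142 146 148 118 102  96  96  98  97  99  98]
35 [287.54 241.03] rows from 232 [174 183 180 179 178 176 176 177 142 115 111 100  97  98  98  97 102]
```

View pics/side5.png

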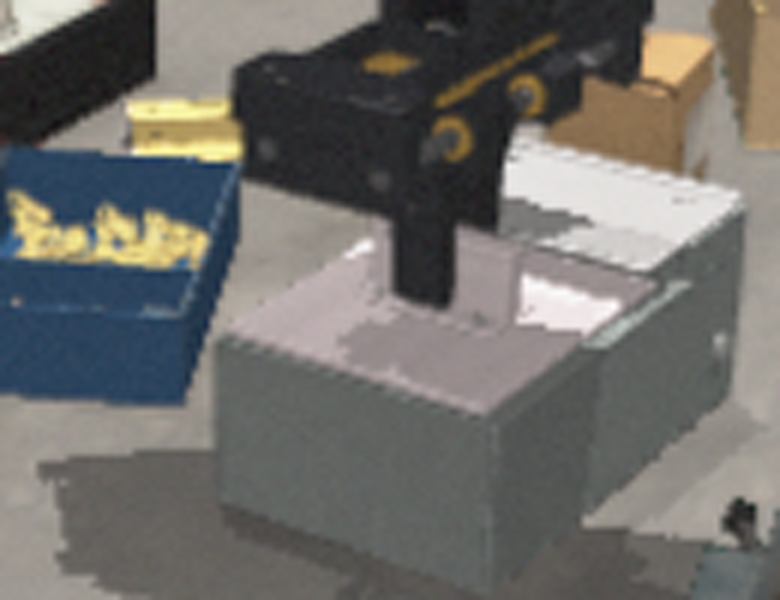

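The lid is on the rim: z has stopped and the force has jumped to 12 N. The rear edge lies along the end wall, (220,335)→(490,415), and the lap is still down. I'll check the rear edge sub-pixel.

```bash
python3 - <<'E'
from h import *
h=np.radians(-106.3);ex=np.array([np.cos(h),np.sin(h)]);ey=np.array([-ex[1],ex[0]]);seat=np.array([.517,-.0005])
g=sum(cv2.cvtColor(snap('side')['frame'],cv2.COLOR_RGB2GRAY).astype(np.float32) for _ in range(4))/4
s=snap('side');off=np.arange(-5,4.1,.5)
print('v offset',off)
for a,b in((-52,-28),(-28,-4),(-4,20),(20,48)):
    ys=np.linspace(a,b,60);P=proj(s,[[*(seat-.065*ex+y/1e3*ey),.07] for y in ys]).astype(np.float32)
    mx=np.repeat(P[:,:1],len(off),1);my=(P[:,1:]+off[None]).astype(np.float32)
    print((a,b),cv2.remap(g,mx,my,cv2.INTER_LINEAR).mean(0).round(0).astype(int))
    # predicted offsets of lid lower rear edge for x error
for dx in(-3,0,3):
    q=proj(s,[[*(seat+(-.065+dx/1e3)*ex),.07],[*(seat+(-.065+dx/1e3)*ex),.075]]);p0=proj(s,[[*(seat-.065*ex),.07],[*(seat-.065*ex+.03*ey),.07]])
    sl=(p0[1,1]-p0[0,1])/(p0[1,0]-p0[0,0]);print(dx,[round(float(r[1]-p0[0,1]-sl*(r[0]-p0[0,0])),2) for r in q])
E
```

```text
v offset [-5.  -4.5 -4.  -3.5 -3.  -2.5 -2.  -1.5 -1.  -0.5  0.   0.5  1.   1.5
  2.   2.5  3.   3.5  4. ]
(-52, -28) [143 143 144 145 147 152 158 158 149 131 112 103 101  99  97  97  97  97
  97]
(-28, -4) [142 142 144 147 151 158 162 158 146 131 114 106 105 101  98  98  98  98
  98]
(-4, 20) [166 167 169 168 168 168 167 159 146 129 112 104 102  99  97  98  99  99
  99]
(20, 48) [177 177 177 178 177 177 173 163 148 132 118 111 107 101  99  99  99  99
  99]
-3 [0.76, -1.38]
0 [0.0, -2.13]
3 [-0.75, -2.88]
```

```bash
python3 - <<'E'
from h import *
s=snap('top');g=cv2.imread('pics/top0.png',0).astype(np.float32)
h=np.radians(-106.3);ex=np.array([np.cos(h),np.sin(h)]);ey=np.array([-ex[1],ex[0]]);seat=np.array([.517,-.0005])
def prof(xs,z,a,b):
    ys=np.linspace(a,b,80)
    P=np.array([[proj(s,[[*(seat+x/1e3*ex+y/1e3*ey),z]])[0] for x in xs] for y in ys]).astype(np.float32)
    return cv2.remap(g,P[...,0],P[...,1],cv2.INTER_LINEAR).mean(0).round(0).astype(int)
xs=np.arange(-74,-44,1.);print('open edge',xs[0])
for a,b in((-50,0),(0,50)):print(prof(xs,.07,a,b))
xs=np.arange(34,54,1.);print('lip',xs[0])
for a,b in((-50,0),(0,50)):print(prof(xs,.0885,a,b))
ys=np.arange(-70,-49,1.)
for lo in(-70,49):
    yy=np.arange(lo,lo+22,1.)
    P=np.array([[proj(s,[[*(seat+x/1e3*ex+y/1e3*ey),.07]])[0] for y in yy] for x in np.linspace(-55,25,60)]).astype(np.float32)
    print('side',lo,cv2.remap(g,P[...,0],P[...,1],cv2.INTER_LINEAR).mean(0).round(0).astype(int))
p=get_state()['tool_pos'][:2]-seat;print(p@ex,p@ey)
E
```

```text
open edge -74.0
[124 125 125 125 124 120 113 106 108 117 127 134 137 139 138 138 137 137
 138 139 139 135 130 126 126 126 127 129 129 129]
[120 119 119 119 119 116 110 104 106 115 126 133 137 138 137 136 136 136
 136 137 137 134 129 126 125 126 127 128 129 129]
lip 34.0
[111 103  95  86  78  74  81 105 138 165 180 187 189 189 189 191 194 197
 199 200]
[105  98  93  90  86  83  86 102 131 158 174 182 185 185 186 188 192 196
 198 200]
side -70 [121 121 122 122 121 118 113 108 107 113 126 139 143 143 142 141 141 141
 141 141 139 134]
side 49 [141 140 139 139 139 140 140 140 136 128 115 103  99 105 111 114 115 115
 115 115 115 115]
0.0010693163015137667 0.0031238896280501383
```

The top profile puts the open wall about 0.7 mm further out than I assumed. The lid is therefore about 2.5 mm too far in and about 1 mm off to the side, so I'll ease up, shift and press again.

```bash
python3 -m jog '[[[0,0,-0.004,0,0,0],[0,0,0,0,0,0],[0.001,0.0025,0,0,0,0],[0,0,0,0,0,0],[0,0,0,0,0,0],[0,0,0.002,0,0,0],[0,0,0.002,0,0,0],[0,0,0,0,0,0],[0,0,0,0,0,0]]]'; python3 - <<'E'
from h import *
h=np.radians(-106.3);ex=np.array([np.cos(h),np.sin(h)]);ey=np.array([-ex[1],ex[0]]);seat=np.array([.517,-.0005])
st=get_state();p=st['tool_pos'][:2]-seat;print('tcp',p@ex,p@ey,st['contact_force'],st['moment']);rows([.519,-.001,.0798],73.7)
s=snap('side');g=cv2.cvtColor(s['frame'],cv2.COLOR_RGB2GRAY).astype(np.float32)
off=np.arange(-5,4.1,.5)
for a,b in((-52,-28),(-28,-4),(-4,20),(20,48)):
    P=proj(s,[[*(seat-.065*ex+y/1e3*ey),.07] for y in np.linspace(a,b,60)]).astype(np.float32)
    print(cv2.remap(g,np.repeat(P[:,:1],len(off),1),(P[:,1:]+off[None]).astype(np.float32),cv2.INTER_LINEAR).mean(0).round(0).astype(int))
cv2.imwrite('pics/side6.png',cv2.cvtColor(cv2.resize(s['frame'][183:283,243:373],None,fx=6,fy=6,interpolation=cv2.INTER_CUBIC),cv2.COLOR_RGB2BGR))
E
```

```text
clock: 10.75
tool_pos: [0.5194, 0.0004, 0.0797]
eef_rot: [0.142, 0.99, -0.0, 0.0]
contact_force: [-2.6, -1.3, 14.1]
opening: 0.15
finger_force: 58.0
tcp -0.0014914588433822895 0.0020157189961015655 [-2.64241906 -1.25784579 14.07880562] [-0.16663785  0.45533826 -0.03191022]
tcp [5.194e-01 4.000e-04 7.970e-02] yhead 73.64 tilt z [ 8.e-04 -2.e-04 -1.e+00] shift mm [-0.  -1.4 -0.1] turn z deg -0.062000250163322335
[144 144 143 143 144 146 149 155 159 153 139 120 105  99  96  96  97  97
  97]
[142 142 143 144 148 153 159 163 162 152 137 120 106 100  98  98  98  98
  98]
[165 165 165 166 168 167 167 167 162 150 134 116 103  98  97  97  98  99
  99]
[176 175 176 177 177 178 177 175 166 151 135 119 106  99  97  98  98  98
  99]
```

View pics/side6.png

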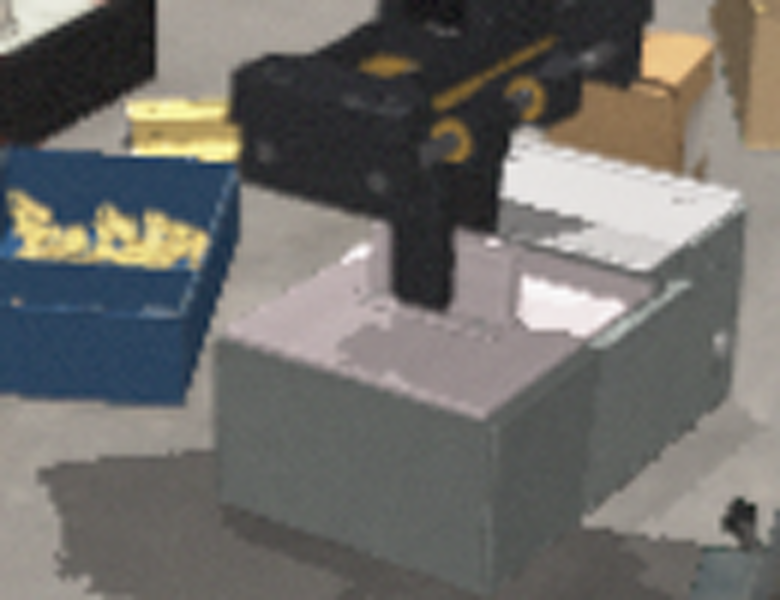

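The lid's rear edge now meets the end wall evenly in all four bands. Side margins are equal (about 7 px each in the crop), the lap is down, and the press is about 14–16 N. I'm handing in.

```bash
python3 -c "
from plant import *
print(get_state()['contact_force'],finish_job())"
```

```text
the job is handed in; nothing more can be done
[-1.49466092 -0.86175597 12.51127523] None
```

The lid is under the lap plate with its rear edge level with the open end wall to about 1 mm, and I handed the job in still holding it flat on the rim at about 12–14 N; in the pictures the lap plate never moved, and the arm touched nothing else.

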